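# Fit the upper tray on the shop's two-tier display stand

### The arm

A 7-joint arm with a two-finger parallel gripper is mounted at the origin on a cart in front of the work surface, level with it; the furniture and walls round the work are solid. World frame = base frame: x ahead of the robot, y to its left, z up, the work surface at z = 0. Lengths are in m, angles in rad, forces in N, time in s.
With the tool pointing down it reaches from about 0.4 to 0.875 m from the base axis. Payload 19.3 kg.
Tool frame: the origin (TCP) lies at the very end of the fingers, on their centre line; the grasp point (between the pads) lies 19 mm behind it; z points along the fingers, y is the line along which they close (so a half turn about z gives the same grasp; the last joint's range is limited). The gripper opens to 85 mm and grips with 20 to 120 N. Pads are 22 mm wide; open, the fingers measure 114 mm over their backs; the gripper's body (76 mm by 85 mm) begins 54 mm behind the grasp point. The pads swing forward as they close: fully open they stand 13 mm farther back than shut.
Start: joints at [1.181, 0.521, -0.036, 1.599, 0.021, 1.021, -0.113], TCP at [0.196, -0.593, 0.231] pointing down, gripper open.
Joint ranges: [-2.91, 2.91], [-0.3, 2.13], [-1.5, 1.42], [0.17, 2.43], [-1.26, 4.41], [0.16, 1.93], [-2.52, 2.52]. Speed limits (rad/s): [1.89, 1.89, 2.39, 2.39, 3.01, 3.01, 3.01].

### API

Orientations are given as [roll, pitch, yaw] about the fixed x, y, z axes, in that order (R = Rz(yaw) Ry(pitch) Rx(roll)).
In Python, from workcell import bot gives the robot as it stands.
- The arm moves only by the tool servo_tool, never from a script. Its argument "plan" is a list of rows, each a list of 7 numbers: the finger opening in cm, from 0 to 8.54, then the shift along the tool's x, y, z in cm, then the turn, a rotation vector about the tool's x, y, z in degrees. In form: [[fingers, x, y, z, wx, wy, wz], ...]. A call has 1 to 10 rows; each row is the pose to reach, as a shift and turn from the pose commanded when the call began, along the tool's axes at that moment; what a row does not reach only later rows make up. A row lasts 1/10 s, in which the tool goes at most 50 mm and 8.59 degrees, less where a joint would pass 70% of its speed; a pose out of reach is approached as far as the arm can. A call with a gripper value outside its range is refused whole. The fingers move at their own pace and stop on an object; "force" is the grip in N (left out, the last holds). Time passes only in rows, so rows that repeat a pose let the fingers close. It gives the time, the measured TCP pose, the force, the opening and the grip force at its end, in the units of the state.
- bot.observe(): the state, without advancing time (a new reading comes with each control period).
- bot.grab_frame(name): name is "side" or "top"; returns a dict with "frame" (480x640x3 uint8, blue, green, red), "mtx" (3x3 intrinsics, pixels), "R" (3x3) and "t" (3): a world point X has camera coordinates R X + t. Camera axes: x right, y down, z forward; pixel columns grow to the right and rows downward; lengths in m; the calibration is good to about 2 mm. A picture is of the moment at which its call begins. There is no depth.
- bot.job_done(): hands the job in; it is judged then, once.
The state is a dict: "clock": time; "qpos": joint angles; "qd": joint speeds; "joint_efforts": joint torques, N m; "position": TCP position; "tool_rot": TCP orientation; "force": force on the tool from outside, world axes, zero at the start; "moment": the same for the moment, N m; "grip_width": finger opening in m; "finger_force": force on a finger pad.
Only numpy, scipy, OpenCV 4.12 (cv2) and the standard library are available. Lean on these libraries where they do the work, as an engineer would, in place of code of your own. Each camera call takes 0.05 s, during which the arm holds its last target. There are 200 camera calls.

### The job

Complete the two-tier display stand: take the pale wooden tray by its handle, set it over the stand so that all four dark steel posts come up through its corner holes together, and lower it in the gripper until it lies level on the two side rails, then let go. The green tray has its holes closer together and belongs to another stand: leave it, and the bar of soap on the stand's lower board, where they are.

Things in the scene. Friction and masses are not known exactly. Their poses are not given: they have to be found in the camera images.
- stand: Fixed display stand: pale board 200 x 160 mm (x by y), top 15 mm above the table; four upright dark steel posts, 9 mm thick, at x = +-70, y = +-50 mm, tapering to points 95 mm above the table. Steel rails along x join the posts (at y = +-50 mm), tops 60 mm above the table; the tray rests on them. Origin: centre of its underside, on the table; z up.
- tray_handle (a point): Centre of the handle bar of the loose pale tray (196 x 156 mm, x by y, floor 10 mm, rim 18 mm, about 0.3 kg). Dark bar 14 mm wide (x), 100 long (y), 14 high, on two steel rods over the tray's middle, its centre 58 mm above the tray's underside. Holes of 32 mm at x = +-70, y = +-50 mm. z up; a half turn makes no difference. Seated on the rails, this point is 118 mm above the table.
- green_tray_handle (a point): Centre of the handle bar of the loose green tray, not wanted here: same handle and height, but only 150 x 156 mm with its 32 mm holes at x = +-45 mm, y = +-50 mm, so it does not fit this stand. Axes as for the other tray.
- soap_center (a point): Centre of a pinkish bar of soap in a paper band, 53 x 78 x 25 mm, lying loose on the stand's lower board between the posts; it stays there under the tray.

How it is judged:
On the way:
1. the pale tray, still held in the gripper, has been lowered over the posts to within 15 mm of its seat (x of tray_handle in the frame of stand between -0.02 and 0.02 m and y of tray_handle in the frame of stand between -0.02 and 0.02 m and z of tray_handle in the frame of stand between 0.108 and 0.133 m and contact force between the fingers and tray above 1 N), for 0.1 s.
At the end, for the whole second after the job is handed in: Pale tray released and at rest on the rails: centred within 15 mm along each stand axis, handle centre 112 to 123 mm above the table, parallel within 0.18 rad, level within 0.06 rad; green tray and soap within 30 mm of their starts (x of tray_handle in the frame of stand between -0.015 and 0.015 m and y of tray_handle in the frame of stand between -0.015 and 0.015 m and z of tray_handle in the frame of stand between 0.112 and 0.123 m and angle between the x axis of tray_handle and the x axis of stand, either way round below 0.18 rad and angle between tray_handle's own z axis and vertical below 0.06 rad and linear speed of tray below 0.02 m/s and distance of each of green_tray_handle, soap_center from where it was at the start of the episode below 0.03 m); the robot touches nothing.
It fails at once if the green tray is moved by more than 30 mm (distance of green_tray_handle from where it was at the start of the episode above 0.03 m).
It fails at once if the soap on the stand is moved by more than 30 mm (distance of soap_center from where it was at the start of the episode above 0.03 m).
It also fails if it takes over 43 s, if anything falls off the work surface, if the arm or the gripper's body presses on something with over 40 N, if the wrist force passes 120 N, or if a joint passes its speed limit or range.

## Working session

There is one attempt and no reset: what is moved stays moved. The work goes in short steps, Python scripts to look and compute and a tool call to move; the robot and the scene stay as the last step left them, time stands still between calls to the robot, and variables do not carry over. Pictures are saved under pics/ and viewed, at most 10 in all, crops included, and the job is handed in when it is done.

Besides the shell and the picture viewer there is one more tool, called as name(argument=value, ...) on one line, values as JSON. servo_tool: Moves the arm, as the interface text tells. Its arguments: {"type":"object","properties":{"plan":{"type":"array","items":{"type":"array","items":{"type":"number"}}},"force":{"type":"number"}},"required":["plan"]}

```bash
mkdir -p pics; python3 - <<'E'
from workcell import bot
import cv2,json,numpy as np
s=bot.observe(); print({k:np.round(s[k],3).tolist() for k in('clock','position','tool_rot','force')})
for n in('top','side'):
    f=bot.grab_frame(n); cv2.imwrite(f'pics/{n}0.png',f['frame']); np.savez(f'{n}.npz',**f); print(n,np.round(f['mtx'],1).tolist(),np.round(f['R'],3).tolist(),np.round(f['t'],3))
E
```

```text
{'clock': 0.0, 'position': [0.196, -0.593, 0.231], 'tool_rot': [-3.14, 0.0, 0.32], 'force': [0.0, 0.297, 0.655]}
top [[577.4, 0.0, 313.3], [0.0, 577.4, 243.3], [0.0, 0.0, 1.0]] [[0.027, -1.0, -0.013], [-0.991, -0.025, -0.132], [0.131, 0.016, -0.991]] [0.009 0.529 1.221]
side [[520.9, 0.0, 329.9], [0.0, 520.9, 238.4], [0.0, 0.0, 1.0]] [[-0.999, -0.048, -0.02], [0.001, 0.369, -0.93], [0.052, -0.928, -0.368]] [0.513 0.064 1.3  ]
```

View pics/top0.png

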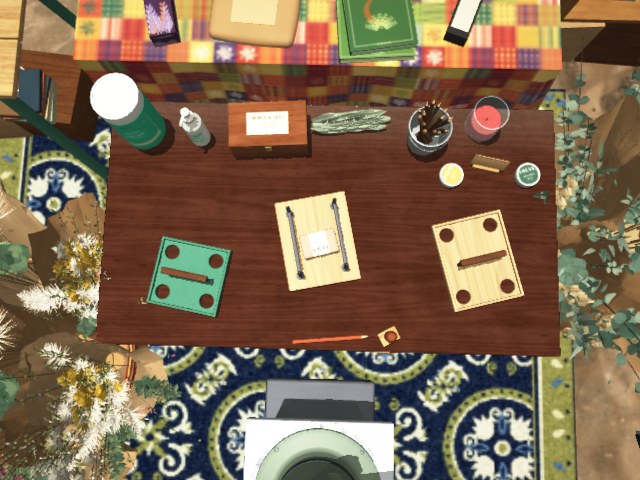

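View pics/side0.png

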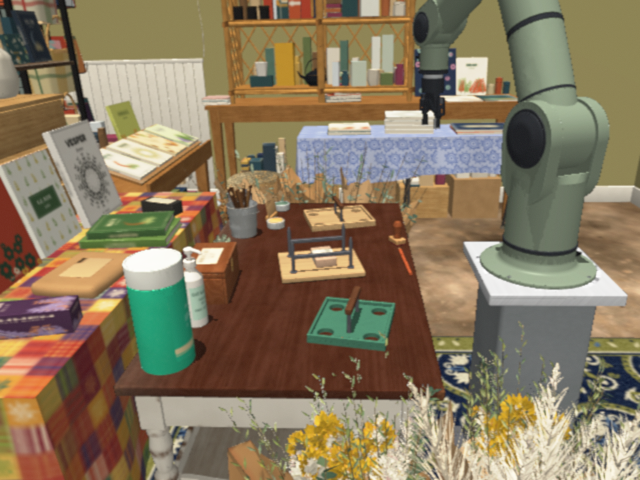

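The top view shows the pale tray at about (478,260), the stand at (318,241) with the soap at (319,243), and the green tray at (189,276). The side view agrees, and the arm is clear of everything. Next I'll measure outlines, holes and the handle.

```bash
cat > h.py <<'E'
import numpy as np,cv2
def ray(f,uv,z):
    uv=np.atleast_2d(uv).astype(float)
    d=np.c_[(uv-f['mtx'][[0,1],2])/f['mtx'][0,0],np.ones(len(uv))]@f['R']
    c=-f['R'].T@f['t']; return (c+d*((z-c[2])/d[:,2])[:,None])[:,:2]
def rect(f,m,z):
    c=max(cv2.findContours(m,cv2.RETR_EXTERNAL,cv2.CHAIN_APPROX_NONE)[0],key=cv2.contourArea)[:,0]
    (x,y),(w,h),a=cv2.minAreaRect((ray(f,c,z)*1000).astype(np.float32))
    return np.round([x,y,w,h,a],1)
def proj(f,X):
    p=f['R']@np.asarray(X)+f['t'];p=f['mtx']@p;return p[:2]/p[2]
E
python3 - <<'E'
from h import *
f=dict(np.load('top.npz')); im=f['frame']; hsv=cv2.cvtColor(im,cv2.COLOR_BGR2HSV)
print(hsv[250,470],hsv[280,330],hsv[200,540],hsv[253,340],hsv[262,480])
pale=cv2.inRange(hsv,(8,30,140),(35,170,255))
def box(m,x0,y0,x1,y1):
    o=np.zeros_like(m);o[y0:y1,x0:x1]=m[y0:y1,x0:x1];return o
k=np.ones((3,3),np.uint8)
T=cv2.morphologyEx(box(pale,425,200,535,320),cv2.MORPH_OPEN,k); S=cv2.morphologyEx(box(pale,265,180,370,300),cv2.MORPH_OPEN,k)
print('tray rim',rect(f,T,.018),'stand board',rect(f,S,.015))
# holes & handle: dark blobs within tray hull
c=max(cv2.findContours(T,cv2.RETR_EXTERNAL,cv2.CHAIN_APPROX_NONE)[0],key=cv2.contourArea)
H=np.zeros_like(T);cv2.fillPoly(H,[cv2.convexHull(c)],255);H=cv2.erode(H,k,iterations=2)
D=H&cv2.inRange(hsv[...,2],0,150)
n,l,st,ce=cv2.connectedComponentsWithStats(D)
for i in range(1,n):
    if st[i,4]>40: print(st[i],np.round(ce[i],1),'z.01',ray(f,ce[i],.01)*1000,'z.065',ray(f,ce[i],.065)*1000, rect(f,(l==i).astype(np.uint8),.065))
v=np.hstack([cv2.resize(im[180:320,420:535],None,fx=3.4,fy=3.4,interpolation=2),cv2.resize(im[180:320,260:375],None,fx=3.4,fy=3.4,interpolation=2)])
cv2.imwrite('pics/crop.png',v)
E
```

```text
[ 24  81 250] [ 25  67 253] [  8 173  84] [ 23  83 250] [ 16 122 107]
tray rim [ 504.5 -336.5  196.7  157.1   14.9] stand board [539.2  16.  200.7 160.6  11.7]
[483 218  14  14 146] [489.6 224.3] z.01 [[ 584.81990416 -367.17196284]] z.065 [[ 575.2639623  -351.17532854]] [ 574.9 -350.9   26.6   27.7   45.9]
[440 228  14  14 148] [446.2 234.8] z.01 [[ 558.88778371 -270.91652602]] z.065 [[ 550.45492889 -259.08859185]] [ 550.7 -258.9   27.6   27.8   26.5]
[457 250  49  19 359] [481.1 258.9] z.01 [[ 507.01706681 -347.42976883]] z.065 [[ 500.83066654 -332.28814377]] [ 499.8 -333.    18.3  106.    14.6]
[501 279  14  14 151] [507.  285.7] z.01 [[ 449.70216491 -403.24893079]] z.065 [[ 445.9979999  -385.68984906]] [ 446.4 -386.6   27.2   27.3    1.5]
[456 290  15  14 161] [462.8 296.4] z.01 [[ 423.77419107 -306.77772628]] z.065 [[ 421.19293352 -293.3966893 ]] [ 420.9 -293.7   27.1   29.2    1.5]
```

View pics/crop.png

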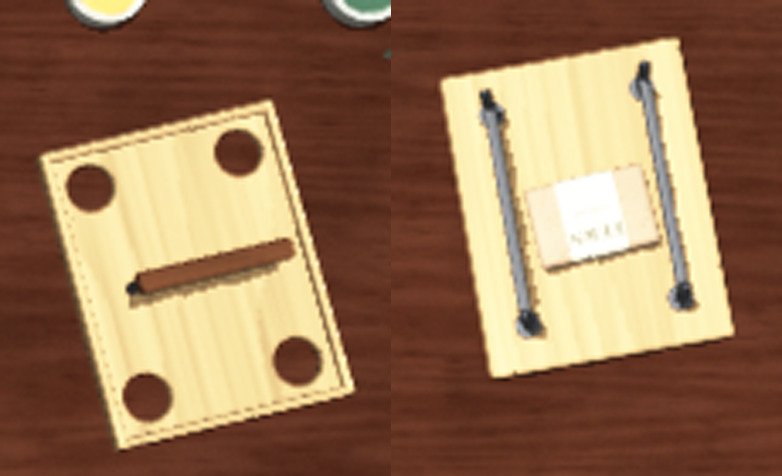

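The crop shows the tray's four holes and bar, and the stand's rails, posts and soap. The measured sizes (197x157 and 201x161 mm) match the given ones. The tray is at (504.4, -336.8) mm, yaw 14.9°. The stand is at (539, 16) mm, yaw 11.7°. For the grasp I want tool yaw +104.9°, so the first move goes above the handle.

servo_tool(plan=[[8.5,3.7,-1.5,0.8,0,0,-8.5],[8.5,7.5,-2.9,1.6,0,0,-17],[8.5,11.2,-4.4,2.4,0,0,-25.5],[8.5,14.9,-5.8,3.2,0,0,-34],[8.5,18.7,-7.3,4,0,0,-42.5],[8.5,22.4,-8.8,4.8,0,0,-51],[8.5,26.1,-10.2,5.6,0,0,-59.5],[8.5,29.9,-11.7,6.4,0,0,-68],[8.5,33.6,-13.1,7.2,0,0,-76.5],[8.5,37.3,-14.6,8,0,0,-85]], force=80)

```text
clock: 1.1
position: [0.5056, -0.3363, 0.1508]
tool_rot: [-3.141, -0.0, 1.809]
force: [0.4, -1.0, 0.3]
grip_width: 0.0851
finger_force: 0.0
```

servo_tool(plan=[[8.5,0,0,0,0,0,-1.6],[8.5,0,0,0,0,0,-1.6]])

```text
clock: 1.3
position: [0.5048, -0.3367, 0.1507]
tool_rot: [-3.141, -0.001, 1.833]
force: [0.6, -0.9, -0.3]
grip_width: 0.0851
finger_force: 0.0
```

```bash
cat > go.py <<'E'
import sys
from workcell import bot
from h import *
from scipy.spatial.transform import Rotation as Ro
def to(X,yaw):
    s=bot.observe();p=np.array(s['position'])*1000;R=Ro.from_euler('xyz',s['tool_rot'])
    G=Ro.from_euler('xyz',[np.pi,0,np.radians(yaw)])
    print('t',s['clock'],'p',p.round(1),'rpy',np.degrees(s['tool_rot']).round(1),'w',s['grip_width'],'ff',s['finger_force'],'F',np.round(s['force'],1))
    print('shift cm',(R.inv().apply(np.array(X)-p)/10).round(2),'turn',(R.inv()*G).as_rotvec(degrees=True).round(2))
if __name__=='__main__': a=list(map(float,sys.argv[1:])); to(a[:3],a[3])
E
python3 go.py 504.4 -336.8 38 104.9
```

```text
t 1.3 p [ 504.8 -336.7  150.7] rpy [-1.80e+02 -1.00e-01  1.05e+02] w 0.08511452277389468 ff 0.0 F [ 0.6 -0.9 -0.3]
shift cm [-1.000e-02 -4.000e-02  1.127e+01] turn [-0.03 -0.06  0.11]
```

servo_tool(plan=[[8.5,0,0,3.5,0,0,0],[8.5,0,0,7,0,0,0],[8.5,0,0,9.5,0,0,0],[8.5,0,0,11.2,0,0,0],[8.5,0,0,11.2,0,0,0]])

```text
clock: 1.8
position: [0.5032, -0.3377, 0.0376]
tool_rot: [-3.139, -0.002, 1.829]
force: [0.2, 0.5, 0.7]
grip_width: 0.0854
finger_force: 0.0
```

servo_tool(plan=[[0.5,0,0,0,0,0,0],[0.5,0,0,0,0,0,0],[0.5,0,0,0,0,0,0],[0.5,0,0,0,0,0,0],[0.5,0,0,0,0,0,0],[0.5,0,0,0,0,0,0],[0.5,0,0,0,0,0,0],[0.5,0,0,0,0,0,0]], force=80)

```text
clock: 2.6
position: [0.5049, -0.3377, 0.04]
tool_rot: [3.141, 0.001, 1.831]
force: [-1.7, 0.7, 8.8]
grip_width: 0.0131
finger_force: 78.9
```

The grip is firm (78.9 N at 13 mm width). Now I'll lift.

servo_tool(plan=[[0.5,0,0,-1,0,0,0],[0.5,0,0,-3,0,0,0],[0.5,0,0,-6,0,0,0],[0.5,0,0,-9,0,0,0],[0.5,0,0,-12,0,0,0],[0.5,0,0,-15,0,0,0],[0.5,0,0,-17,0,0,0],[0.5,0,0,-17,0,0,0]])

```text
clock: 3.4
position: [0.5056, -0.3379, 0.2125]
tool_rot: [3.139, 0.003, 1.831]
force: [1.1, 0.1, -3.3]
grip_width: 0.0125
finger_force: 78.3
```

```bash
python3 go.py 539.2 16 210 101.7; python3 - <<'E'
from workcell import bot
import cv2
a=bot.grab_frame('side')['frame'];b=bot.grab_frame('top')['frame']
cv2.imwrite('pics/lift.png',cv2.hconcat([cv2.resize(a[100:320,220:440],(400,400)),cv2.resize(b[160:340,400:580],(400,400))]))
E
```

```text
t 3.4 p [ 505.6 -337.9  212.5] rpy [179.8   0.2 104.9] w 0.01246700839963798 ff 78.33168983459473 F [ 1.1  0.1 -3.3]
shift cm [33.34 12.35  0.18] turn [0.17 0.18 3.21]
```

View pics/lift.png

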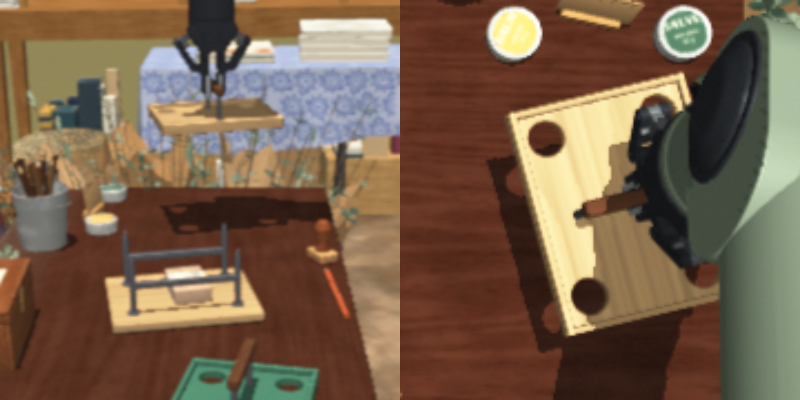

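The tray is held, hanging about level over its old place, and clear of the posts. Now I'll carry it across at this height, with smooth ramps.

servo_tool(plan=[[0.5,1,0.4,0,0,0,-0.0],[0.5,3.3,1.2,0,0.1,0.1,0.4],[0.5,6.5,2.4,0,0.1,0.1,0.8],[0.5,10,3.7,0,0.1,0.1,1.2],[0.5,13.5,5,0,0.2,0.2,1.6],[0.5,17,6.3,0.1,0.2,0.2,2],[0.5,20.5,7.6,0.1,0.2,0.2,2.4],[0.5,24,8.9,0.1,0.2,0.2,2.8],[0.5,27,10,0.1,0.2,0.2,3.2],[0.5,29,10.7,0.2,0.2,0.2,3.2]])

```text
clock: 4.5
position: [0.5327, -0.0262, 0.2066]
tool_rot: [-3.137, -0.005, 1.778]
force: [0.4, -0.7, -2.0]
grip_width: 0.0125
finger_force: 78.3
```

servo_tool(plan=[[0.5,1.5,0.5,0,0,0,0],[0.5,3,1.1,0,0,0,0],[0.5,4,1.5,0,0,0,0],[0.5,4.3,1.6,0,0,0,0],[0.5,4.3,1.6,0,0,0,0],[0.5,4.3,1.6,0,0,0,0]])

```text
clock: 5.1
position: [0.5401, 0.0149, 0.2072]
tool_rot: [-3.137, -0.003, 1.775]
force: [0.4, 0.4, -3.2]
grip_width: 0.0125
finger_force: 78.2
```

```bash
python3 go.py 539.2 16 210 101.7; python3 - <<'E'
from workcell import bot
from h import *
a=bot.grab_frame('side');b=bot.grab_frame('top');np.savez('top1.npz',**b);np.savez('side1.npz',**a)
cv2.imwrite('pics/over.png',cv2.hconcat([cv2.resize(a['frame'][90:310,210:430],(400,400)),cv2.resize(b['frame'][160:340,230:410],(400,400))]))
E
```

```text
t 5.1 p [540.1  14.9 207.2] rpy [-179.8   -0.2  101.7] w 0.012506920603663109 ff 78.23768734931946 F [ 0.4  0.4 -3.2]
shift cm [ 0.12 -0.07 -0.28] turn [-0.24 -0.18 -0.02]
```

View pics/over.png

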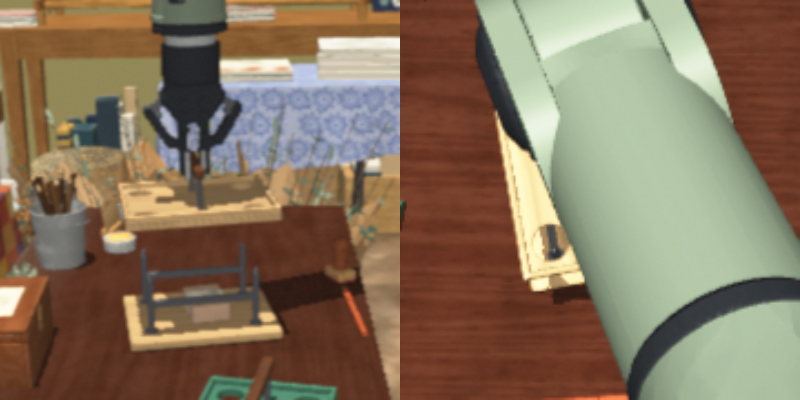

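The tray hangs over the stand with the post ends below it. In the side crop the tray's near lower corners are at (129,229) and (281,219). In the top crop one post already shows inside a hole at (551,241). I'll compare those points with the prediction.

```bash
python3 - <<'E'
from h import *
a=dict(np.load('side1.npz'));b=dict(np.load('top1.npz'))
y=np.radians(11.7);R=np.array([[np.cos(y),-np.sin(y)],[np.sin(y),np.cos(y)]])
def W(c,q,z): return np.r_[np.array(c)+R@np.array(q),z]
c=(.5401,.0149);h=.2072+.018-.058
for q in((.098,.078),(-.098,.078),(.098,-.078)):
    p=proj(a,W(c,q,h));print('side bottom corner',q,(p-[210,90])/.55, 'rim',(proj(a,W(c,q,h+.018))-[210,90])/.55)
print('top rim corner',(proj(b,W(c,(-.098,.078),h+.018))-[230,160])/.45+[400,0],'hole',(proj(b,W(c,(-.07,.05),h+.01))-[230,160])/.45+[400,0])
s=(.5392,.016)
for q in((-.07,.05),(.07,.05),(-.07,-.05),(.07,-.05)):
    print('post tip',q,'top0',((proj(b,W(s,q,.095))-[260,180])*3.4+[391,0]).round(),'base',((proj(b,W(s,q,.015))-[260,180])*3.4+[391,0]).round(),'side1 tip',((proj(a,W(s,q,.095))-[210,90])/.55).round())
cv2.imwrite('pics/fine.png',np.hstack([cv2.resize(a['frame'][180:290,270:380],(590,590),interpolation=2),cv2.resize(b['frame'][200:300,270:305],(206,590),interpolation=2)]))
E
```

```text
side bottom corner (0.098, 0.078) [124.1897026  229.75053342] rim [123.35544929 215.87645762]
side bottom corner (-0.098, 0.078) [279.74410477 218.867119  ] rim [279.79609183 205.24560042]
side bottom corner (0.098, -0.078) [116.97167758 193.49886391] rim [116.19250353 180.96623759]
top rim corner [522.50178042 277.41617168] hole [549.53833645 240.25671485]
post tip (-0.07, 0.05) top0 [521. 313.] base [526. 323.] side1 tip [255. 266.]
post tip (0.07, 0.05) top0 [482.  89.] base [489. 113.] side1 tip [148. 274.]
post tip (-0.07, -0.05) top0 [684. 284.] base [679. 296.] side1 tip [241. 241.]
post tip (0.07, -0.05) top0 [642.  61.] base [639.  86.] side1 tip [142. 248.]
```

View pics/fine.png

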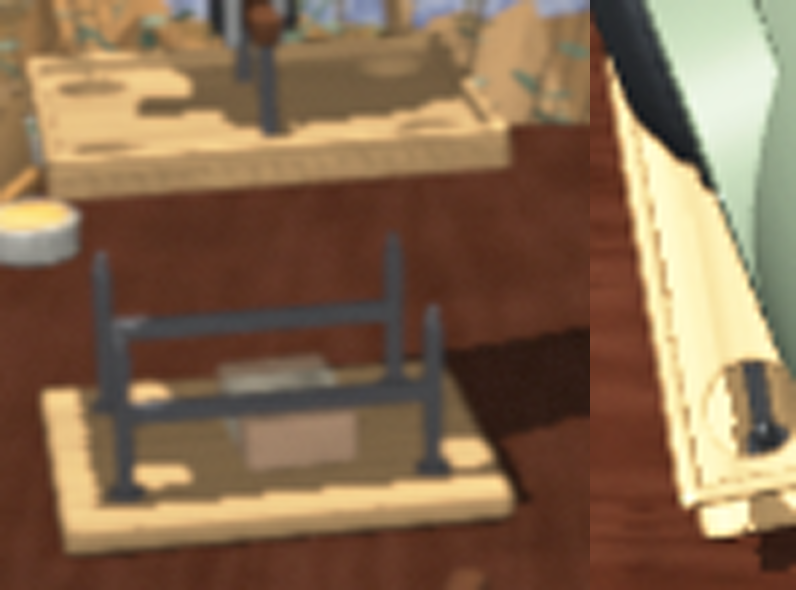

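Predictions and observations agree within about 3 mm, and the clearance is ±11 mm. Now I'll lower it in two stages.

servo_tool(plan=[[0.5,0.1,0.1,1,-0.2,-0.2,0],[0.5,0.1,0.1,2.5,-0.2,-0.2,0],[0.5,0.1,0.1,4,-0.2,-0.2,0],[0.5,0.1,0.1,5.5,-0.2,-0.2,0],[0.5,0.1,0.1,6.5,-0.2,-0.2,0],[0.5,0.1,0.1,7.5,-0.2,-0.2,0],[0.5,0.1,0.1,8.5,-0.2,-0.2,0],[0.5,0.1,0.1,9.3,-0.2,-0.2,0],[0.5,0.1,0.1,9.8,-0.2,-0.2,0],[0.5,0.1,0.1,9.8,-0.2,-0.2,0]])

```text
clock: 6.2
position: [0.5404, 0.0171, 0.1088]
tool_rot: [-3.141, -0.0, 1.775]
force: [-0.7, -0.1, -2.3]
grip_width: 0.0127
finger_force: 78.2
```

```bash
python3 go.py 541 15.5 100 101.7; python3 - <<'E'
from workcell import bot
from h import *
a=bot.grab_frame('side')
cv2.imwrite('pics/low.png',cv2.resize(a['frame'][150:300,250:400],(600,600),interpolation=2))
E
```

```text
t 6.2 p [540.4  17.1 108.8] rpy [-180.    -0.   101.7] w 0.012675917014980083 ff 78.18222999572754 F [-0.7 -0.1 -2.3]
shift cm [-0.17  0.02  0.88] turn [-0.05 -0.    0.02]
```

View pics/low.png

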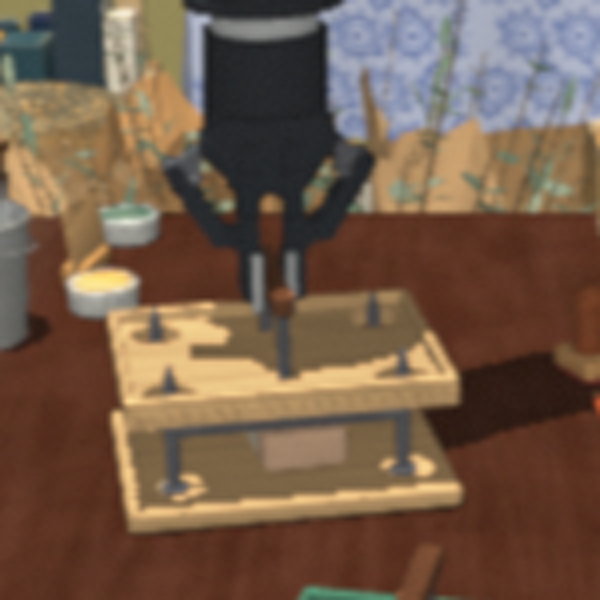

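All four post points have come up through the holes, at (155,320), (168,375), (373,305) and (403,360). The soap is untouched. I'll lower the rest of the way onto the rails.

servo_tool(plan=[[0.5,0,0,0.3,0,0,0],[0.5,-0.1,0,0.5,0,0,0],[0.5,-0.1,0,0.7,0,0,0],[0.5,-0.1,0,0.8,0,0,0],[0.5,-0.1,0,0.9,0,0,0],[0.5,-0.1,0,0.9,0,0,0],[0.5,-0.1,0,0.9,0,0,0]])

```text
clock: 6.95
position: [0.5409, 0.0161, 0.1004]
tool_rot: [-3.142, 0.0, 1.775]
force: [-0.3, -0.3, -2.6]
grip_width: 0.0126
finger_force: 78.3
```

servo_tool(plan=[[0.5,0,0,0.1,0,0,0],[0.5,0,0,0.1,0,0,0],[0.5,0,0,0.2,0,0,0],[0.5,0,0,0.2,0,0,0],[0.5,0,0,0.2,0,0,0]])

```text
clock: 7.45
position: [0.541, 0.0161, 0.0999]
tool_rot: [3.141, 0.001, 1.775]
force: [-12.1, -1.4, 31.5]
grip_width: 0.0124
finger_force: 83.0
```

It's in contact with the rails. I'll ease off, then open gradually and retreat straight up.

servo_tool(plan=[[0.5,0,0,-0.1,0,0,0],[0.5,0,0,-0.1,0,0,0],[2,0,0,-0.1,0,0,0],[4,0,0,-0.1,0,0,0],[6,0,0,-0.1,0,0,0],[6,0,0,-0.1,0,0,0],[6,0,0,-0.1,0,0,0]])

```text
clock: 8.15
position: [0.5409, 0.0161, 0.0993]
tool_rot: [-3.141, 0.0, 1.775]
force: [0.3, 0.7, -0.5]
grip_width: 0.0597
finger_force: 0.0
```

servo_tool(plan=[[6,0,0,-1,0,0,0],[6,0,0,-3,0,0,0],[6,0,0,-6,0,0,0],[6,0,0,-9,0,0,0],[6,0,0,-12,0,0,0],[6,0,0,-14,0,0,0],[6,0,0,-14,0,0,0],[6,0,0,-14,0,0,0]])

```text
clock: 8.95
position: [0.5409, 0.0161, 0.2399]
tool_rot: [3.141, 0.0, 1.775]
force: [-0.4, 0.5, -0.1]
grip_width: 0.0599
finger_force: 0.0
```

```bash
python3 - <<'E'
from workcell import bot
from h import *
a=bot.grab_frame('side');b=bot.grab_frame('top')
cv2.imwrite('pics/end.png',cv2.hconcat([cv2.resize(a['frame'][180:300,260:380],(400,400),interpolation=2),cv2.resize(b['frame'][160:340,230:410],(400,400))]))
y=np.radians(11.7);R=np.array([[np.cos(y),-np.sin(y)],[np.sin(y),np.cos(y)]])
for q in((.098,.078),(-.098,.078)): print(q,((proj(a,np.r_[np.array([.5392,.016])+R@q,.06])-[260,180])/.3).round())
E
```

```text
(0.098, 0.078) [ 71. 268.]
(-0.098, 0.078) [347. 245.]
```

View pics/end.png

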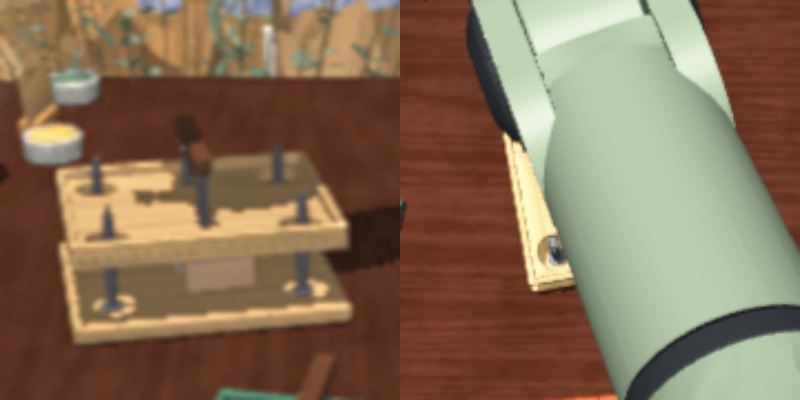

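The tray lies level on the rails. Its near lower corners are at about (74,267) and (349,247), against predicted (71,268) and (347,245). All four posts are through, the soap is in place and the gripper is clear, so I'm handing in.

```bash
python3 -c "
from workcell import bot
print(bot.job_done())"
```

```text
the job is handed in; nothing more can be done
None
```

The pale tray is on the stand's rails, level in the last picture with all four posts through its holes. It is released, the soap looks unmoved and the arm stayed clear of the green tray; the job was handed in at about 9 s, and the call returned no verdict.

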